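# Snap the blue tag onto the blue spice tin

### The job

Slide the blue tag straight up out of the tag rack by its top edge and snap its foot onto the stud on the lid of the blue spice tin, upright and with its broad faces parallel to the tin's long sides. Press down until you feel the click, then keep pressing so that it sits flush on the white seat, and finish like that: still holding the tag and pressing it down firmly, with about 10 N. Leave the other two tags in the rack and the tongs, griddle press, skewer holder and pepper jar where they are.

Things in the scene. Friction and masses are not known exactly. Their poses are not given: they have to be found in the camera images.
- tag_blue: blue plastic tag, 60 g, upright in any of the 3 rack slots: plate 64 (its x) x 8 (its y) x 100 mm (z = 18 to 118) on a hollow square black snap foot 26 x 26 x 18 mm. Origin: centre of the foot's underside. The foot has a square 13 mm mouth with rounded lips below, a wider hollow above, 16 mm deep in all; it snaps on only square to the stud. Grip the plate across its 8 mm near the top edge.
- tag_orange: orange tag, same shape as tag_blue. Leave it in the rack
- tag_green: green tag, same shape as tag_blue. Leave it in the rack
- rack: steel tag rack fixed to the shelf, base 100 (its x) x 200 (its y) x 10 mm; origin: centre of its underside. Slots at y = -62, 0, 62 mm: a tag's foot stands on the base, plate parallel to the rack's x, its upright edges held with 1.5 to 2 mm play in guides reaching 70 mm above the shelf. Tag top 128 mm up in its slot; free once its origin is 60 mm above the shelf.
- tin: blue plastic spice tin with clip-on lid, screwed to the shelf, 120 (its x, the long sides) x 80 (its y) mm, lid (126 x 86 mm) top at 69 mm; origin: centre of its underside; z up. It does not move.
- seat: rigid round white seat, 42 mm across, on the middle of the tin's lid round the stud; the tag's foot comes to rest on its flat top, 72 mm above the shelf. Origin: centre of its underside, 4 mm below its top.
- stud (a point): point on the stud's axis level with the seat's top; axes as the tin's. White stud, 10 mm thick, round top 15 mm above this point; two slippery sprung brass bumps on its +y and -y sides 8 mm up, 17 mm over both. Pressing the tag on: its lips meet the bumps with its origin about 11 mm above it, force rises to about 7 to 14 N, drops at the click (about 6 mm), then the foot goes to 0 mm and stays.
- tongs: chrome tongs lying on the shelf, 245 mm long (along its x), 56 mm wide, 18 mm high; origin: middle of the underside
- griddle_press: black cast-aluminium griddle press, 110 x 170 (its y) mm, handle up to 61 mm; origin: centre of the underside
- skewer_holder: round bamboo holder, 72 mm across, 110 mm high, with skewers up to 205 mm; origin: centre of the underside
- pepper_jar: small pepper jar, 54 mm across, 100 mm high; origin: centre of the underside
There are look-alikes about, which are no part of the job. Of the things like the tag_blue, leave any that is yellow; of the rest the larger one is meant.

How it is judged:
By the outcome, as a careful person would: the job done as asked, in the order asked, and still so for the second after the job is handed in, while the arm keeps its last pose, push and grip.
It also fails if it takes over 48 s, if anything falls off the work surface, if the arm or the gripper's body presses on something with over 40 N, if the wrist force passes 120 N, or if a joint passes its speed limit or range.

### The arm

A 7-joint arm with a two-finger parallel gripper is mounted at the origin on the work surface. World frame = base frame: x ahead of the robot, y to its left, z up, the work surface at z = 0. Lengths are in m, angles in rad, forces in N, time in s.
With the tool pointing down it reaches from about 0.425 to 0.825 m from the base axis. Payload 3.6 kg.
Tool frame: the origin (TCP) lies on the centre line of the jaws, within the pads' length; the fingertips stand 14 mm ahead of it and the grasp point (between the pads) lies 5 mm behind it (robot.tcp_to_tips is the distance from the TCP to the fingertips, in m); z points along the fingers, y is the line along which they close (so a half turn about z gives the same grasp; the last joint's range is limited). The gripper opens to 85 mm and grips with 20 to 120 N. Pads are 22 mm wide; open, the fingers measure 114 mm over their backs; the gripper's body (76 mm by 85 mm) begins 54 mm behind the grasp point. The pads swing forward as they close: fully open they stand 13 mm farther back than shut.
Start: joints at [-1.234, 0.615, -0.013, 1.423, 0.008, 1.103, -0.04], TCP at [0.231, 0.607, 0.245] pointing down, gripper open.
Joint ranges: [-3.12, 3.12], [-0.3, 2.06], [-1.34, 1.32], [0.26, 2.42], [-1.36, 4.5], [0.01, 1.98], [-2.84, 2.84]. Speed limits (rad/s): [2.79, 2.79, 3.14, 3.14, 3.14, 3.14, 3.14].

### API

Orientations are given as a unit quaternion [x, y, z, w].
In Python, from station import readout, imaging, robot gives the robot as it stands.
- The arm moves only by the shell command python3 -m crank 'ROWS'. ROWS is a JSON object of lists of equal length, an entry for each row: "rotation": the turn, a rotation vector about the tool's x, y, z in units of 90 degrees (1.0 is 90 degrees), a list of three; "linear": the shift along the tool's x, y, z in units of 0.1 m (1.0 is 0.1 m), a list of three; "grip": the closure in counts, from 0 (fully open) to 255 (shut). In form: {"rotation": [[rx, ry, rz], ...], "linear": [[tx, ty, tz], ...], "grip": [grip, ...]}. A call has exactly 8 rows; each row shifts and turns the commanded pose from where the row before left it, along the tool's axes as they then stand; what a row does not reach is not made up. A row lasts 1/10 s, in which the tool goes at most 50 mm and 8.59 degrees, less where a joint would pass 70% of its speed; a pose out of reach is approached as far as the arm can. A call with a number of a shift or a turn outside -1 to 1 is refused whole. A call with a gripper value outside its range is refused whole. The fingers move at their own pace and stop on an object; the grip force is fixed at half the most. Time passes only in rows, so rows that do not move let the fingers close, or fill a call up. It gives the time, the measured TCP pose, the force, the opening and the grip force at its end, in the units of the state.
- readout.state(): the state, without advancing time (a new reading comes with each control period).
- imaging.read_camera(name): name is "side" or "top"; returns a dict with "pixels" (480x640x3 uint8, blue, green, red), "vertical_fov" (degrees; the focal length in pixels is half the picture's height over the tangent of half this angle, whatever the lens; pixels are square), "cx", "cy" (the principal point, pixels), "rvec" (rotation vector, rad) and "tvec" (3), from world to camera coordinates, as OpenCV has them. Camera axes: x right, y down, z forward; pixel columns grow to the right and rows downward; lengths in m; the calibration is good to about 2 mm. A picture is of the moment at which its call begins. There is no depth.
- robot.sign_off(): hands the job in; it is judged then, once.
The state is a dict: "t": time; "q": joint angles; "qd": joint speeds; "effort": joint torques, N m; "eef_pos": TCP position; "tool_rot": TCP orientation; "ft_force": force on the tool from outside, world axes, zero at the start; "ft_torque": the same for the moment, N m; "opening": finger opening in m; "grasp_force": force on a finger pad.
Only numpy, scipy, OpenCV 4.12 (cv2) and the standard library are available. Lean on these libraries where they do the work, as an engineer would, in place of code of your own. Each camera call takes 0.05 s, during which the arm holds its last target. There are 200 camera calls.

## Working session

There is one attempt and no reset: what is moved stays moved. The work goes in short steps, Python scripts to look and compute and a shell command to move; the robot and the scene stay as the last step left them, time stands still between calls to the robot, and variables do not carry over. Pictures are saved under pics/ and viewed, at most 10 in all, crops included, and the job is handed in when it is done.

```bash
ls; mkdir -p pics
python3 - <<'E'
from station import readout, imaging, robot
import cv2
s=readout.state();print({k:s[k] for k in('t','eef_pos','tool_rot','ft_force','opening')},robot.tcp_to_tips)
for n in('side','top'):
    c=imaging.read_camera(n);cv2.imwrite(f'pics/{n}0.png',c['pixels']);print(n,c['vertical_fov'],c['cx'],c['cy'],c['rvec'],c['tvec'],[k for k in c])
E
```

```text
pics
{'t': 0.0, 'eef_pos': array([0.23101076, 0.60675989, 0.2441262 ]), 'tool_rot': array([ 1.80884056e-01,  9.83503560e-01, -1.28665476e-03, -2.26335441e-04]), 'ft_force': array([0.59129566, 0.4930506 , 0.41213439]), 'opening': 0.08549965302927033} 0.014
side 53.055321738735365 319.1125120612862 236.29219121976027 [ 2.41385535 -0.21766977  0.08211743] [-0.52253108  0.11092861  0.98046845] ['pixels', 'vertical_fov', 'cx', 'cy', 'rvec', 'tvec']
top 54.79877836289793 312.7865221332924 237.63614822374555 [ 2.18345361 -2.16036866  0.11704397] [-0.03668676  0.53792629  1.2713937 ] ['pixels', 'vertical_fov', 'cx', 'cy', 'rvec', 'tvec']
```

View pics/side0.png

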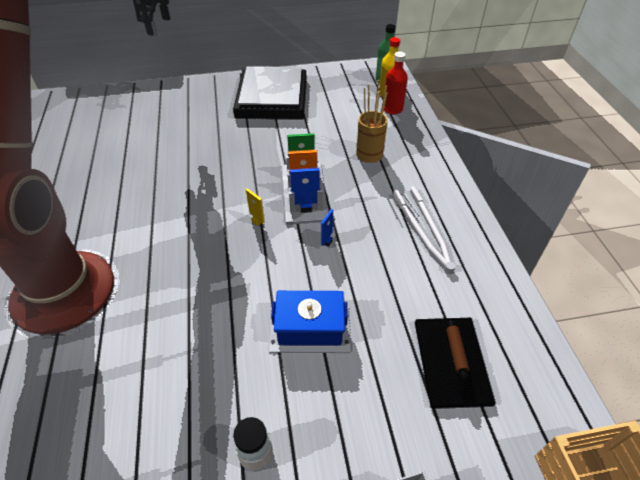

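View pics/top0.png

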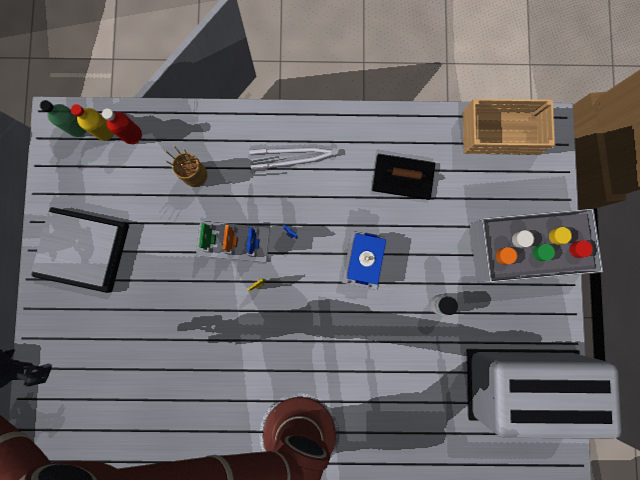

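The blue tag is in the rack slot nearest the tin (top ≈ (252,240), side ≈ (305,185)). The small blue look-alike stands at top (290,232), and the tin with its white seat is at top (367,259), side (310,309).

```bash
cat > h.py <<'E'
import numpy as np,cv2
from station import readout, imaging, robot
from scipy.spatial.transform import Rotation as R
class Cam:
    def __init__(s,n):
        c=imaging.read_camera(n);s.im=c['pixels'];f=s.im.shape[0]/2/np.tan(np.radians(c['vertical_fov'])/2)
        s.K=np.array([[f,0,c['cx']],[0,f,c['cy']],[0,0,1]]);s.rv=np.array(c['rvec'],float);s.t=np.array(c['tvec'],float);s.R=cv2.Rodrigues(s.rv)[0];s.c=-s.R.T@s.t
        s.hsv=cv2.cvtColor(s.im,cv2.COLOR_BGR2HSV)
    def plane(s,uv,z):
        uv=np.atleast_2d(np.array(uv,float));d=np.c_[uv,np.ones(len(uv))]@np.linalg.inv(s.K).T@s.R
        return s.c+d*((z-s.c[2])/d[:,2])[:,None]
    def proj(s,p): return cv2.projectPoints(np.atleast_2d(np.array(p,float)),s.rv,s.t,s.K,None)[0][:,0]
    def comps(s,lo,hi,amin=30):
        m=cv2.inRange(s.hsv,lo,hi);return [c for c in cv2.findContours(m,cv2.RETR_EXTERNAL,cv2.CHAIN_APPROX_NONE)[0] if cv2.contourArea(c)>amin]
    def crop(s,x,y,w,h,k): return cv2.resize(s.im[y:y+h,x:x+w],None,fx=k,fy=k,interpolation=cv2.INTER_CUBIC)
E
python3 - <<'E'
from h import *
S=Cam('side');T=Cam('top')
for n,C in(('side',S),('top',T)):
    print(n,C.c.round(3))
    for c in C.comps((105,120,40),(130,255,255)):
        print('blue',cv2.boundingRect(c),[(round(a,1)) for a in cv2.contourArea(c)*np.ones(1)],cv2.approxPolyDP(c,2,True)[:,0].tolist())
    for c in C.comps((5,150,100),(20,255,255)):
        if cv2.boundingRect(c)[1]<300: print('orange',cv2.boundingRect(c),cv2.approxPolyDP(c,2,True)[:,0].tolist())
    for c in C.comps((55,120,40),(80,255,255)):
        if cv2.boundingRect(c)[1]<300: print('green',cv2.boundingRect(c),cv2.approxPolyDP(c,2,True)[:,0].tolist())
a=np.vstack([np.hstack([T.crop(190,210,120,60,3),T.crop(340,225,60,60,3)]),np.hstack([S.crop(270,125,90,110,3)[:300],S.crop(265,280,90,75,3)[:225][:,:270] if 0 else cv2.resize(S.im[280:355,265:355],(270,300),interpolation=cv2.INTER_CUBIC)])])if 0 else None
A=np.zeros((530,760,3),np.uint8)
x=T.crop(190,210,120,60,4);A[:240,:480]=x;x=T.crop(340,225,60,60,4);A[:240,490:730]=x
x=S.crop(275,130,80,95,3);A[244:244+285,:240]=x;x=S.crop(265,280,90,75,3);A[244:244+225,250:520]=x
cv2.imwrite('pics/z1.png',A)
E
```

```text
side [ 0.413 -0.647  0.811]
blue (271, 290, 77, 55) [np.float64(3686.5)] [[277, 291], [276, 301], [272, 301], [271, 315], [279, 344], [340, 344], [347, 316], [342, 291]]
blue (321, 209, 12, 37) [np.float64(288.5)] [[332, 209], [329, 209], [321, 221], [322, 245], [331, 240], [329, 235]]
blue (290, 168, 30, 41) [np.float64(925.5)] [[318, 168], [290, 170], [295, 204], [299, 204], [301, 208], [311, 207], [312, 203], [316, 203], [316, 191], [319, 189]]
orange (289, 149, 28, 20) [[316, 151], [289, 151], [290, 168], [316, 166]]
orange (360, 114, 27, 15) [[360, 117], [360, 123], [370, 128], [380, 127], [386, 120], [383, 124], [370, 123], [368, 126]]
green (288, 133, 26, 17) [[313, 134], [288, 135], [289, 149], [313, 148]]
green (378, 33, 15, 30) [[392, 34], [387, 33], [379, 46], [378, 62], [387, 51], [388, 38]]
top [ 0.406 -0.024  1.32 ]
blue (347, 233, 39, 52) [np.float64(1449.5)] [[355, 234], [347, 277], [360, 283], [377, 284], [385, 239], [367, 233]]
blue (246, 227, 13, 27) [np.float64(194.0)] [[249, 227], [246, 251], [251, 253], [258, 247], [258, 239], [255, 238], [254, 230]]
blue (283, 224, 15, 15) [np.float64(65.0)] [[283, 224], [287, 234], [296, 238], [296, 234]]
orange (496, 247, 21, 17) [[516, 252], [509, 247], [499, 249], [496, 258], [500, 263], [511, 263], [516, 258]]
orange (222, 225, 7, 25) [[228, 225], [225, 225], [223, 249]]
green (533, 244, 22, 17) [[552, 246], [537, 245], [533, 249], [534, 257], [538, 260], [550, 259], [554, 254]]
green (199, 223, 16, 26) [[202, 223], [199, 246], [205, 248], [209, 242], [213, 243], [214, 235]]
green (69, 122, 16, 15) [[72, 122], [72, 126], [69, 126], [72, 134], [81, 135], [84, 131], [82, 134]]
```

View pics/z1.png

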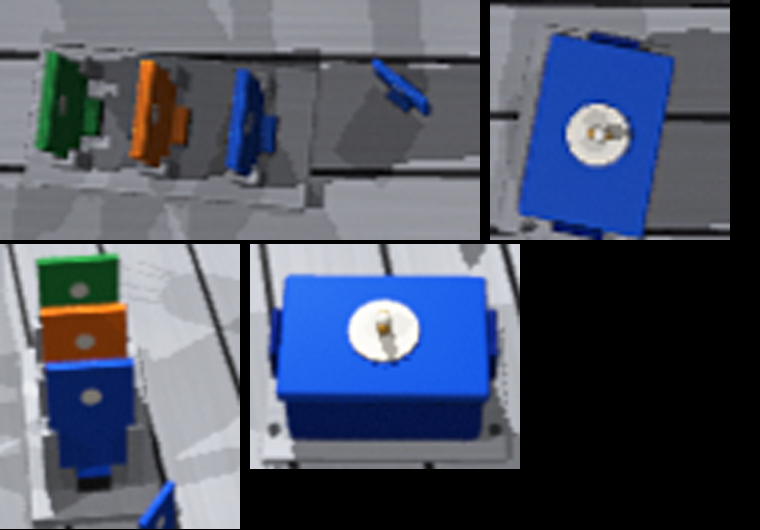

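Run:
```python
from h import *
S=Cam('side');T=Cam('top')
def pr(n,p): print(n,p.round(4).tolist())
pr('side blue +y top edge',S.plane([[289.6,169.6],[318.5,167.6]],.128))
pr('top blue +y edge',T.plane([[248.5,226.5],[245.5,251.5]],.128))
pr('side orange',S.plane([[288.6,150.6],[316.5,150.4]],.128)); pr('top orange',T.plane([[224.6,224.6],[222.5,249]],.128))
pr('side green',S.plane([[287.6,134.6],[313.5,133.5]],.128)); pr('top green',T.plane([[201.5,222.5],[198.5,246.5]],.128))
for n,C,(x,y,w,h) in(('side',S,(285,290,50,40)),('top',T,(350,240,35,40))):
    m=np.zeros((480,640),np.uint8);m[y:y+h,x:x+w]=(C.hsv[y:y+h,x:x+w,1]<110)*255
    c=max(cv2.findContours(m,cv2.RETR_EXTERNAL,cv2.CHAIN_APPROX_NONE)[0],key=cv2.contourArea)
    hull=cv2.convexHull(c);P=C.plane(c[:,0],.072)[:,:2]
    (cx,cy),r=cv2.minEnclosingCircle((P*1000).astype(np.float32));e=cv2.fitEllipse((P*1000).astype(np.float32))
    print(n,'seat',cx,cy,r,e, C.plane([e0:=cv2.fitEllipse(c)[0]],.072).round(4))
# lid
q=S.plane([[276.6,290.6],[342.4,290.6]],.069);pr('side lid far edge',q)
c=[c for c in T.comps((105,120,40),(130,255,255)) if cv2.contourArea(c)>1000][0]
print('top minrect',cv2.minAreaRect((T.plane(c[:,0],.069)[:,:2]*1000).astype(np.float32)))
pr('top lid',T.plane([[354.5,233.5],[346.5,277.5],[377.3,284.4],[385.5,238.7]],.069))
c=[c for c in S.comps((105,120,150),(130,255,255)) if cv2.contourArea(c)>1000]
for k in c: print('side lid bright',cv2.approxPolyDP(k,2,True)[:,0].tolist(),S.plane(cv2.approxPolyDP(k,2,True)[:,0],.069).round(3).tolist())
q=readout.state()['tool_rot'];print(R.from_quat(q).as_matrix().round(3).tolist())
```

```text
side blue +y top edge [[0.4921, 0.1402, 0.128], [0.5544, 0.1355, 0.128]]
top blue +y edge [[0.5552, 0.1364, 0.128], [0.4902, 0.1426, 0.128]]
side orange [[0.4989, 0.2043, 0.128], [0.5604, 0.1939, 0.128]]
top orange [[0.5595, 0.1984, 0.128], [0.496, 0.202, 0.128]]
side green [[0.5046, 0.2627, 0.128], [0.5644, 0.256, 0.128]]
top green [[0.5643, 0.2584, 0.128], [0.5018, 0.264, 0.128]]
side seat 480.5404357910156 -177.44566345214844 21.971994400024414 ((480.5111389160156, -177.38671875), (41.75184631347656, 42.08512496948242), 27.418399810791016) [[ 0.4805 -0.1777  0.072 ]]
top seat 479.02496337890625 -176.32176208496094 21.272323608398438 ((479.3683166503906, -176.3583984375), (40.54722595214844, 40.95582962036133), 8.65103530883789) [[ 0.4793 -0.1764  0.072 ]]
side lid far edge [[0.4275, -0.1262, 0.069], [0.5483, -0.1482, 0.069]]
top minrect ((479.2273254394531, -175.60775756835938), (86.4609375, 136.8459930419922), 79.61625671386719)
top lid [[0.5466, -0.1441, 0.069], [0.4271, -0.1226, 0.069], [0.4095, -0.2056, 0.069], [0.5333, -0.2284, 0.069]]
side lid bright [[277, 291], [274, 329], [344, 328], [342, 291]] [[0.428, -0.127, 0.069], [0.413, -0.206, 0.069], [0.534, -0.226, 0.069], [0.547, -0.149, 0.069]]
[[-0.935, 0.356, -0.0], [0.356, 0.935, -0.001], [0.0, -0.001, -1.0]]
```

Measured: blue tag's top centre at about (0.523, 0.135), rack at −4.9°. Stud at (0.480, −0.177), tin at −10.3°. I'll approach above the tag with the jaws partly closed, because the neighbouring tag is too close for a full opening.

```bash
python3 -m crank '{"rotation":[[0,0,-0.088],[0,0,-0.088],[0,0,0],[0,0,0],[0,0,0],[0,0,0],[0,0,0],[0,0,0]],"linear":[[0,0,0],[0,0,0],[-0.27,-0.37,0],[-0.27,-0.37,0],[-0.27,-0.37,0],[-0.27,-0.37,0],[-0.27,-0.37,0],[-0.27,-0.37,0]],"grip":[150,150,150,150,150,150,150,150]}'
python3 -m crank '{"rotation":[[0,0,0],[0,0,0],[0,0,0],[0,0,0],[0,0,0],[0,0,0],[0,0,0],[0,0,0]],"linear":[[-0.27,-0.37,0],[-0.27,-0.37,0],[-0.27,-0.37,0],[-0.27,-0.37,0],[-0.27,-0.37,0],[-0.27,-0.37,0],[0,0,0],[0,0,0]],"grip":[150,150,150,150,150,150,150,150]}'
cat > d.py <<'E'
import sys
from h import *
# usage: x y z yaw_of_tool_y(deg): shift in tool axes (0.1 m) and turn (90 deg)
s=readout.state();r=R.from_quat(s['tool_rot']);M=r.as_matrix();x,y,z,a=map(float,sys.argv[1:5])
b=np.degrees(np.arctan2(M[1,1],M[0,1]));ar=np.radians(a);Y=np.array([np.cos(ar),np.sin(ar),0]);Z=np.array([0,0,-1.])
G=np.c_[np.cross(Y,Z),Y,Z]
print('t',s['t'],'pos',s['eef_pos'].round(4),'yaw',b.round(2),'tilt',M[:,2].round(4),'F',s['ft_force'].round(2),'T',np.round(s['ft_torque'],2),'open',round(s['opening'],4),s['grasp_force'])
print('lin',(M.T@(np.array([x,y,z])-s['eef_pos'])*10).round(3),'rot',((R.from_matrix(M.T@G)).as_rotvec()/np.pi*2).round(3))
E
python3 d.py .5227 .1347 .245 85.1
```

```text
t: 1.1
eef_pos: [0.3741, 0.3705, 0.2455]
tool_rot: [0.044, 0.999, 0.0, 0.0]
ft_force: [0.3, 0.9, -0.6]
opening: 0.0351
grasp_force: 0.0
t: 1.9
eef_pos: [0.5157, 0.1355, 0.2452]
tool_rot: [0.045, 0.999, -0.0, -0.0]
ft_force: [0.6, 1.1, -0.2]
opening: 0.0354
grasp_force: 0.0
t 1.9 pos [0.5157 0.1355 0.2452] yaw 84.79 tilt [-2.e-04 -1.e-04 -1.e+00] F [ 0.58  1.08 -0.17] T [0.07 0.11 0.01] open 0.0354 0.0
lin [-0.07  -0.002  0.002] rot [-0.    -0.    -0.003]
```

```bash
python3 -m crank '{"rotation":[[0,0,-0.003],[0,0,0],[0,0,0],[0,0,0],[0,0,0],[0,0,0],[0,0,0],[0,0,0]],"linear":[[-0.07,0,0],[0,0,0.3],[0,0,0.3],[0,0,0.3],[0,0,0.2],[0,0,0.15],[0,0,0.1],[0,0,0]],"grip":[150,150,150,150,150,150,150,150]}'
python3 d.py .5227 .1347 .109 85.1
python3 - <<'E'
from h import *
T=Cam('top');S=Cam('side')
A=np.zeros((480,780,3),np.uint8);A[:400,:400]=T.crop(200,190,100,100,4);A[:480,410:770]=S.crop(260,110,90,120,4)
cv2.imwrite('pics/g1.png',A)
E
```

```text
t: 2.7
eef_pos: [0.5213, 0.1375, 0.1092]
tool_rot: [0.04, 0.999, -0.0, -0.001]
ft_force: [-0.1, -1.1, 0.2]
opening: 0.0355
grasp_force: 0.0
t 2.7 pos [0.5213 0.1375 0.1092] yaw 85.42 tilt [-2.6e-03 -1.0e-04 -1.0e+00] F [-0.08 -1.13  0.24] T [ 0.06  0.02 -0.02] open 0.0355 0.0
lin [-0.016 -0.027  0.002] rot [-0.    -0.002  0.004]
```

View pics/g1.png

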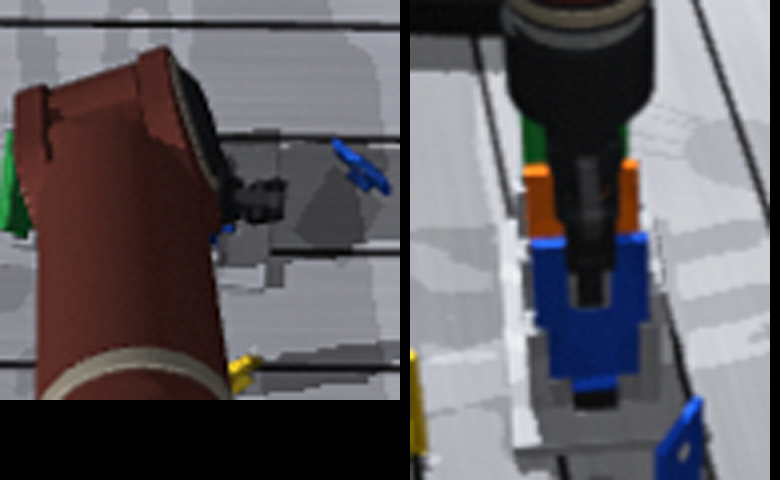

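The picture shows the finger centred across the blue plate, at about (588,280) in the crop, and clear of the orange tag. I'll nudge and close.

```bash
python3 -m crank '{"rotation":[[0,0,0],[0,0,0],[0,0,0],[0,0,0],[0,0,0],[0,0,0],[0,0,0],[0,0,0]],"linear":[[-0.01,-0.02,0],[0,0,0],[0,0,0],[0,0,0],[0,0,0],[0,0,0],[0,0,0],[0,0,0]],"grip":[150,150,255,255,255,255,255,255]}'
python3 d.py .5227 .1347 .109 85.1;python3 d.py .5227 .1347 .109 85.1
```

```text
t: 3.6
eef_pos: [0.5235, 0.1342, 0.1108]
tool_rot: [0.041, 0.999, 0.0, 0.0]
ft_force: [0.3, -1.2, 6.3]
opening: 0.0072
grasp_force: 59.1
t 3.6 pos [0.5235 0.1342 0.1108] yaw 85.26 tilt [ 1.e-03  1.e-04 -1.e+00] F [ 0.35 -1.16  6.27] T [-0.12  0.08  0.01] open 0.0072 59.10176753997803
lin [0.009 0.004 0.018] rot [0.    0.001 0.002]
t 3.6 pos [0.5235 0.1342 0.1108] yaw 85.26 tilt [ 1.e-03  1.e-04 -1.e+00] F [ 0.35 -1.16  6.27] T [-0.12  0.08  0.01] open 0.0072 59.10176753997803
lin [0.009 0.004 0.018] rot [0.    0.001 0.002]
```

```bash
python3 -m crank '{"rotation":[[0,0,0],[0,0,0],[0,0,0],[0,0,0],[0,0,0],[0,0,0],[0,0,0],[0,0,0]],"linear":[[0,0,-0.1],[0,0,-0.15],[0,0,-0.15],[0,0,-0.15],[0,0,-0.15],[0,0,-0.2],[0,0,-0.2],[0,0,-0.2]],"grip":[255,255,255,255,255,255,255,255]}'
python3 d.py .4799 -.1770 .24 79.7
python3 - <<'E'
from h import *
S=Cam('side');cv2.imwrite('pics/l1.png',S.crop(250,60,110,150,4))
E
```

```text
t: 4.4
eef_pos: [0.5224, 0.1342, 0.2409]
tool_rot: [0.041, 0.999, -0.0, -0.001]
ft_force: [-0.2, -0.3, -0.4]
opening: 0.0074
grasp_force: 58.4
t 4.4 pos [0.5224 0.1342 0.2409] yaw 85.28 tilt [-1.5e-03 -2.0e-04 -1.0e+00] F [-0.24 -0.31 -0.43] T [-0.02 -0.    0.03] open 0.0074 58.414907455444336
lin [ 0.168 -3.136  0.01 ] rot [-0.    -0.001  0.062]
```

View pics/l1.png

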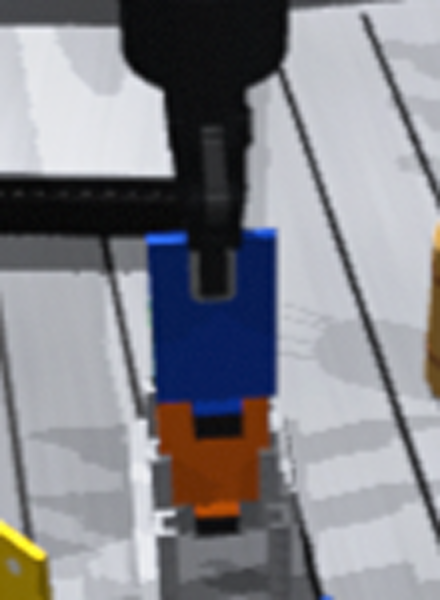

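The tag hangs upright with its foot clear of the rack, and the orange tag is still in its slot. Next I'll carry it over the tin.

```bash
python3 -m crank '{"rotation":[[0,0,0],[0,0,0],[0,0,0],[0,0,0],[0,0,0],[0,0,0],[0,0,0],[0,0,0]],"linear":[[0.02,-0.3,0],[0.02,-0.4,0],[0.02,-0.43,0],[0.02,-0.43,0],[0.02,-0.43,0],[0.02,-0.43,0],[0.02,-0.4,0],[0.02,-0.3,0]],"grip":[255,255,255,255,255,255,255,255]}'
python3 -m crank '{"rotation":[[0,0,0.03],[0,0,0.032],[0,0,0],[0,0,0],[0,0,0],[0,0,0],[0,0,0],[0,0,0]],"linear":[[0,0,0],[0,0,0],[0,0,0.1],[0,0,0.1],[0,0,0.05],[0,0,0],[0,0,0],[0,0,0]],"grip":[255,255,255,255,255,255,255,255]}'
python3 d.py .4799 -.1770 .205 79.7
python3 - <<'E'
from h import *
S=Cam('side');T=Cam('top')
A=np.zeros((600,800,3),np.uint8);A[:560,:440]=S.crop(255,220,110,140,4);A[:360,450:800]=T.crop(320,210,87,90,4)[:,:348].repeat(1,0)[:360] if 0 else cv2.resize(T.im[205:295,320:407],(350,360),interpolation=cv2.INTER_CUBIC)
cv2.imwrite('pics/t1.png',A)
for n,C in(('side',S),('top',T)):
  for c in C.comps((105,120,40),(130,255,255)):print(n,cv2.boundingRect(c),cv2.approxPolyDP(c,1.5,True)[:,0].tolist())
E
```

```text
t: 5.25
eef_pos: [0.48, -0.1784, 0.2397]
tool_rot: [0.043, 0.999, -0.0, -0.001]
ft_force: [0.2, -0.4, -1.2]
opening: 0.0069
grasp_force: 58.5
t: 6.05
eef_pos: [0.4817, -0.1754, 0.2156]
tool_rot: [0.09, 0.996, -0.0, 0.0]
ft_force: [-0.8, 0.1, -1.3]
opening: 0.0072
grasp_force: 58.6
t 6.05 pos [ 0.4817 -0.1754  0.2156] yaw 79.7 tilt [ 6.e-04 -3.e-04 -1.e+00] F [-0.81  0.1  -1.32] T [-0.03 -0.02 -0.03] open 0.0072 58.597480058670044
lin [ 0.015 -0.019  0.106] rot [-0.  0.  0.]
side (271, 249, 77, 96) [[289, 249], [291, 288], [300, 288], [302, 290], [278, 290], [276, 301], [272, 301], [271, 315], [279, 344], [340, 344], [347, 316], [346, 302], [343, 301], [342, 291], [317, 290], [327, 289], [328, 249], [316, 250], [316, 266], [314, 268], [302, 268], [297, 256], [298, 249]]
side (320, 212, 14, 33) [[332, 212], [320, 222], [322, 244], [331, 240], [329, 236], [333, 225]]
top (347, 253, 20, 31) [[352, 253], [347, 277], [355, 279], [356, 282], [363, 283], [366, 272], [358, 260], [359, 255]]
top (354, 233, 16, 12) [[369, 234], [355, 234], [354, 241], [363, 244]]
top (282, 224, 15, 15) [[283, 224], [287, 234], [290, 237], [296, 238], [296, 234]]
```

View pics/t1.png

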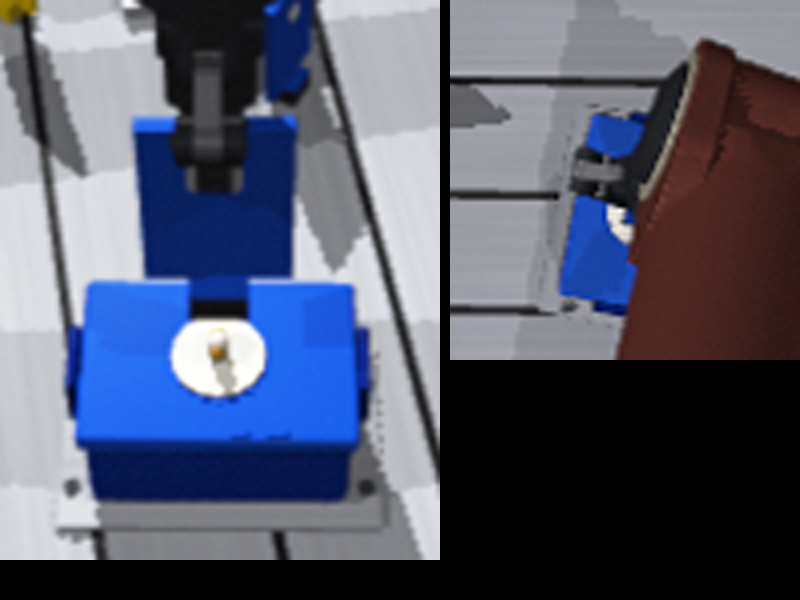

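The tag hangs upright above and slightly behind the stud. In the side crop the foot's lower front edge runs (192,318) to (247,316), and the stud is at (218,345). I'll measure the offset of tag to stud in this one view.

Run:
```python
from h import *
Z=[];
for i in range(4):
    S=Cam('side');s=readout.state();Z.append(s['eef_pos'])
p=np.mean(Z,0);print(p.round(4),np.std(Z,0).round(4))
zo=p[2]-.1008
u=np.radians(-10.3);Y=np.array([-np.sin(u),np.cos(u)])
top=S.plane([[288.6,248.6],[328.5,248.6]],zo+.118)[:,:2]
print('top far edge',top.round(4),'angle',np.degrees(np.arctan2(*(top[1]-top[0])[::-1])),'len',np.linalg.norm(top[1]-top[0]),'axis',(top.mean(0)-.004*Y).round(4))
# plate bottom near edge corners & foot lower front edge from dark mask
x,y,w,h=296,285,28,20
m=(S.im[y:y+h,x:x+w].max(2)<70).astype(np.uint8);m[:, :]=m
cs=max(cv2.findContours(m,0,1)[0],key=cv2.contourArea);b=cv2.boundingRect(cs);print('foot bbox',b[0]+x,b[1]+y,b[2:],cv2.approxPolyDP(cs+np.array([x,y]),1,True)[:,0].tolist())
e=[[b[0]+x-.5,b[1]+y+b[3]-.5],[b[0]+x+b[2]-.5,b[1]+y+b[3]-.5]]
f=S.plane(e,zo)[:,:2];print('foot front edge',f.round(4),'axis',(f.mean(0)+.013*Y).round(4))
```

```text
[ 0.4816 -0.1755  0.2156] [0.0001 0.     0.0001]
top far edge [[ 0.4525 -0.1657]
 [ 0.5138 -0.1768]] angle -10.300992372236822 len 0.06235869129801335 axis [ 0.4824 -0.1752]
foot bbox 303 295 (14, 4) [[303, 295], [303, 298], [316, 298], [315, 295]]
foot front edge [[ 0.4687 -0.1828]
 [ 0.4925 -0.1871]] axis [ 0.4829 -0.1722]
```

```bash
python3 -m crank '{"rotation":[[0,0,0],[0,0,0],[0,0,0],[0,0,0],[0,0,0],[0,0,0],[0,0,0],[0,0,0]],"linear":[[0.016,-0.023,0],[0,0,0.1],[0,0,0.1],[0,0,0.03],[0,0,0],[0,0,0],[0,0,0],[0,0,0]],"grip":[255,255,255,255,255,255,255,255]}'
python3 - <<'E'
from h import *
S=Cam('side');s=readout.state();p=s['eef_pos'];print(p.round(4),s['ft_force'].round(2))
zo=p[2]-.1008;print('origin z',zo)
C=[c for c in S.comps((105,120,40),(130,255,255)) if cv2.contourArea(c)>1000][0]
print(cv2.approxPolyDP(C,1.5,True)[:,0].tolist())
cv2.imwrite('pics/t2.png',S.crop(270,240,80,90,6))
q=S.proj([[.4805,-.1775,.072],[.4805,-.1775,.087],[.4805,-.1775,zo]]);print('stud px',q.round(1).tolist())
E
```

```text
t: 7.15
eef_pos: [0.4797, -0.1775, 0.1926]
tool_rot: [0.09, 0.996, -0.0, 0.0]
ft_force: [0.8, 0.1, -1.0]
opening: 0.007
grasp_force: 58.6
[ 0.4797 -0.1774  0.1926] [ 0.48  1.06 -0.04]
origin z 0.09182846466372391
[[288, 260], [290, 290], [278, 290], [276, 301], [272, 302], [271, 315], [279, 344], [340, 344], [341, 334], [346, 323], [346, 302], [343, 301], [342, 291], [326, 290], [327, 260], [315, 261], [315, 276], [313, 278], [302, 278], [300, 276], [300, 272], [296, 267], [299, 259]]
stud px [[309.1, 308.4], [309.0, 303.8], [309.0, 302.3]]
```

View pics/t2.png

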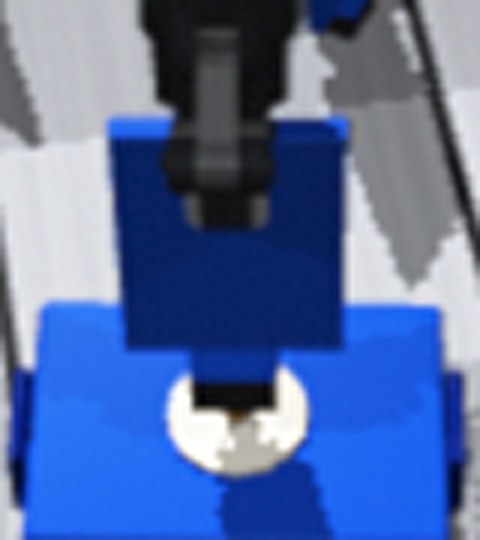

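Run:
```python
from h import *
S=Cam('side');u=np.radians(-10.3);X=np.array([np.cos(u),np.sin(u)]);Y=np.array([-np.sin(u),np.cos(u)]);zo=.0918
c=np.array([.4805,-.1775])
f=lambda a,b,z:[*(c+a*X+b*Y),z]
print(S.proj([f(-.013,-.013,zo),f(.013,-.013,zo),f(-.032,.004,zo+.118),f(.032,.004,zo+.118),f(-.032,-.004,zo+.018),f(.032,-.004,zo+.018)]).round(1).tolist(),S.proj([f(0,.001,zo+.05)])-S.proj([f(0,0,zo+.05)]))
m=(S.im[300:312,298:322].max(2));print(m[:,4:18:3].tolist())
print(S.im[255:264,295:296,0].ravel(),S.im[294:303,306,0])
```

```text
[[301.5, 308.6], [316.3, 308.6], [287.8, 259.1], [327.9, 259.1], [290.4, 298.5], [327.2, 298.5]] [[ 0.00847625 -0.48313274]]
[[151, 149, 149, 149, 149], [152, 149, 148, 149, 148], [146, 143, 142, 143, 142], [110, 103, 102, 104, 102], [49, 28, 28, 28, 26], [53, 17, 18, 18, 17], [67, 13, 15, 16, 12], [74, 37, 17, 19, 31], [172, 163, 53, 55, 151], [254, 255, 115, 120, 253], [251, 252, 139, 157, 250], [250, 251, 168, 184, 253]]
[158 164 183 199 218 241 238 222 127] [103 103 102 108 130 148 148 149 143]
```

The foot is centred over the stud to within about 1 mm. I'll lower it slowly and watch the forces.

```bash
python3 -m crank '{"rotation":[[0,0,0],[0,0,0],[0,0,0],[0,0,0],[0,0,0],[0,0,0],[0,0,0],[0,0,0]],"linear":[[0,0,0.01],[0,0,0.01],[0,0,0.01],[0,0,0.01],[0,0,0.01],[0,0,0.01],[0,0,0],[0,0,0]],"grip":[255,255,255,255,255,255,255,255]}'
python3 d.py .4799 -.1770 .173 79.7
```

```text
t: 8.05
eef_pos: [0.4795, -0.1774, 0.1863]
tool_rot: [0.09, 0.996, -0.0, -0.0]
ft_force: [-0.1, 0.5, -0.6]
opening: 0.0072
grasp_force: 58.6
t 8.05 pos [ 0.4795 -0.1774  0.1863] yaw 79.69 tilt [-0.e+00 -1.e-04 -1.e+00] F [-0.11  0.49 -0.57] T [-0.02 -0.02 -0.04] open 0.0072 58.59503209590912
lin [-0.004  0.005  0.133] rot [-0. -0. -0.]
```

```bash
for i in 1; do python3 -m crank '{"rotation":[[0,0,0],[0,0,0],[0,0,0],[0,0,0],[0,0,0],[0,0,0],[0,0,0],[0,0,0]],"linear":[[0,0,0.01],[0,0,0.01],[0,0,0.01],[0,0,0],[0,0,0],[0,0,0],[0,0,0],[0,0,0]],"grip":[255,255,255,255,255,255,255,255]}';done
python3 d.py .4799 -.1770 .173 79.7
```

```text
t: 8.85
eef_pos: [0.4795, -0.1774, 0.1833]
tool_rot: [0.09, 0.996, -0.0, 0.0]
ft_force: [-0.3, -0.3, -1.3]
opening: 0.0072
grasp_force: 58.7
t 8.85 pos [ 0.4795 -0.1774  0.1833] yaw 79.69 tilt [ 0.e+00 -1.e-04 -1.e+00] F [-0.25 -0.3  -1.33] T [0.01 0.   0.04] open 0.0072 58.652599453926086
lin [-0.004  0.005  0.103] rot [-0.  0. -0.]
```

```bash
python3 -m crank '{"rotation":[[0,0,0],[0,0,0],[0,0,0],[0,0,0],[0,0,0],[0,0,0],[0,0,0],[0,0,0]],"linear":[[0,0,0.01],[0,0,0.01],[0,0,0],[0,0,0],[0,0,0],[0,0,0],[0,0,0],[0,0,0]],"grip":[255,255,255,255,255,255,255,255]}'
python3 d.py .4799 -.1770 .173 79.7
python3 -m crank '{"rotation":[[0,0,0],[0,0,0],[0,0,0],[0,0,0],[0,0,0],[0,0,0],[0,0,0],[0,0,0]],"linear":[[0,0,0.01],[0,0,0],[0,0,0],[0,0,0],[0,0,0],[0,0,0],[0,0,0],[0,0,0]],"grip":[255,255,255,255,255,255,255,255]}'
python3 d.py .4799 -.1770 .173 79.7
```

```text
t: 9.65
eef_pos: [0.4801, -0.1774, 0.1823]
tool_rot: [0.09, 0.996, -0.0, 0.001]
ft_force: [-0.2, 0.3, 4.6]
opening: 0.0071
grasp_force: 59.6
t 9.65 pos [ 0.4801 -0.1774  0.1823] yaw 79.69 tilt [ 1.7e-03 -4.0e-04 -1.0e+00] F [-0.16  0.28  4.55] T [ 0.14  0.21 -0.04] open 0.0071 59.63838815689087
lin [0.002 0.004 0.093] rot [-0.     0.001 -0.   ]
t: 10.45
eef_pos: [0.4805, -0.1776, 0.182]
tool_rot: [0.09, 0.996, -0.0, 0.001]
ft_force: [-2.0, 0.8, 8.1]
opening: 0.007
grasp_force: 60.2
t 10.45 pos [ 0.4805 -0.1776  0.182 ] yaw 79.69 tilt [ 2.9e-03 -7.0e-04 -1.0e+00] F [-1.97  0.83  8.15] T [ 0.29  0.35 -0.04] open 0.007 60.15599012374878
lin [0.007 0.005 0.09 ] rot [-0.     0.002 -0.   ]
```

```bash
python3 -m crank '{"rotation":[[0,0,0],[0,0,0],[0,0,0],[0,0,0],[0,0,0],[0,0,0],[0,0,0],[0,0,0]],"linear":[[0,0,0.01],[0,0,0],[0,0,0],[0,0,0],[0,0,0],[0,0,0],[0,0,0],[0,0,0]],"grip":[255,255,255,255,255,255,255,255]}'
python3 d.py .4799 -.1770 .173 79.7
python3 -m crank '{"rotation":[[0,0,0],[0,0,0],[0,0,0],[0,0,0],[0,0,0],[0,0,0],[0,0,0],[0,0,0]],"linear":[[0,0,0.01],[0,0,0],[0,0,0],[0,0,0],[0,0,0],[0,0,0],[0,0,0],[0,0,0]],"grip":[255,255,255,255,255,255,255,255]}'
python3 d.py .4799 -.1770 .173 79.7
```

```text
t: 11.25
eef_pos: [0.4809, -0.1777, 0.1813]
tool_rot: [0.09, 0.996, -0.0, 0.002]
ft_force: [-1.6, 1.6, 8.4]
opening: 0.007
grasp_force: 60.4
t 11.25 pos [ 0.4809 -0.1777  0.1813] yaw 79.69 tilt [ 0.004 -0.001 -1.   ] F [-1.55  1.58  8.44] T [ 0.27  0.3  -0.06] open 0.007 60.40881156921387
lin [0.012 0.005 0.083] rot [-0.     0.003 -0.   ]
t: 12.05
eef_pos: [0.4814, -0.1777, 0.1802]
tool_rot: [0.09, 0.996, -0.0, 0.003]
ft_force: [-0.5, 0.8, 7.5]
opening: 0.0072
grasp_force: 60.0
t 12.05 pos [ 0.4814 -0.1777  0.1802] yaw 79.69 tilt [ 0.005  -0.0012 -1.    ] F [-0.53  0.8   7.51] T [ 0.19 -0.01 -0.04] open 0.0072 60.02783238887787
lin [0.016 0.005 0.072] rot [-0.     0.003 -0.   ]
```

```bash
python3 -m crank '{"rotation":[[0,0,0],[0,0,0],[0,0,0],[0,0,0],[0,0,0],[0,0,0],[0,0,0],[0,0,0]],"linear":[[0.005,0,0.01],[0,0,0],[0,0,0],[0,0,0],[0,0,0],[0,0,0],[0,0,0],[0,0,0]],"grip":[255,255,255,255,255,255,255,255]}'
python3 d.py .4799 -.1770 .173 79.7
python3 -m crank '{"rotation":[[0,0,0],[0,0,0],[0,0,0],[0,0,0],[0,0,0],[0,0,0],[0,0,0],[0,0,0]],"linear":[[0.005,0,0.01],[0,0,0],[0,0,0],[0,0,0],[0,0,0],[0,0,0],[0,0,0],[0,0,0]],"grip":[255,255,255,255,255,255,255,255]}'
python3 d.py .4799 -.1770 .173 79.7
```

```text
t: 12.85
eef_pos: [0.4779, -0.177, 0.1756]
tool_rot: [0.09, 0.996, 0.0, -0.002]
ft_force: [3.9, -0.9, -16.2]
opening: 0.0072
grasp_force: 58.0
t 12.85 pos [ 0.4779 -0.177   0.1756] yaw 79.68 tilt [-3.3e-03  9.0e-04 -1.0e+00] F [  3.93  -0.88 -16.24] T [-0.35 -1.3  -0.02] open 0.0072 58.01017642021179
lin [-0.02   0.004  0.026] rot [ 0.    -0.002 -0.   ]
t: 13.65
eef_pos: [0.478, -0.177, 0.176]
tool_rot: [0.09, 0.996, 0.0, -0.001]
ft_force: [3.7, -0.6, -17.5]
opening: 0.0073
grasp_force: 58.0
t 13.65 pos [ 0.478 -0.177  0.176] yaw 79.69 tilt [-1.3e-03  4.0e-04 -1.0e+00] F [  3.68  -0.62 -17.46] T [-0.21 -0.97  0.03] open 0.0073 58.03715407848358
lin [-0.019  0.004  0.03 ] rot [ 0.    -0.001 -0.   ]
```

The force fell from +8 N to −16 N and z dropped, so it clicked and the bumps are now pulling the foot down. I'll take back the sideways nudge and follow down to the seat.

```bash
python3 -m crank '{"rotation":[[0,0,0],[0,0,0],[0,0,0],[0,0,0],[0,0,0],[0,0,0],[0,0,0],[0,0,0]],"linear":[[-0.01,0,0.01],[0,0,0.01],[0,0,0],[0,0,0],[0,0,0],[0,0,0],[0,0,0],[0,0,0]],"grip":[255,255,255,255,255,255,255,255]}'
python3 d.py .4799 -.1770 .173 79.7
python3 -m crank '{"rotation":[[0,0,0],[0,0,0],[0,0,0],[0,0,0],[0,0,0],[0,0,0],[0,0,0],[0,0,0]],"linear":[[0,0,0.01],[0,0,0],[0,0,0],[0,0,0],[0,0,0],[0,0,0],[0,0,0],[0,0,0]],"grip":[255,255,255,255,255,255,255,255]}'
python3 d.py .4799 -.1770 .173 79.7
```

```text
t: 14.45
eef_pos: [0.4795, -0.1774, 0.1746]
tool_rot: [0.09, 0.996, -0.0, 0.0]
ft_force: [-0.5, 0.2, -4.3]
opening: 0.0069
grasp_force: 60.2
t 14.45 pos [ 0.4795 -0.1774  0.1746] yaw 79.69 tilt [ 2.e-04 -1.e-04 -1.e+00] F [-0.5   0.24 -4.34] T [ 0.22  0.29 -0.01] open 0.0069 60.181885957717896
lin [-0.003  0.005  0.016] rot [-0.  0. -0.]
t: 15.25
eef_pos: [0.4794, -0.1775, 0.1734]
tool_rot: [0.09, 0.996, -0.0, 0.0]
ft_force: [0.2, 0.2, -1.0]
opening: 0.0067
grasp_force: 60.7
t 15.25 pos [ 0.4794 -0.1775  0.1734] yaw 79.68 tilt [ 0.e+00 -2.e-04 -1.e+00] F [ 0.22  0.18 -0.99] T [ 0.03 -0.02 -0.05] open 0.0067 60.72869896888733
lin [-0.004  0.006  0.004] rot [-0.  0. -0.]
```

```bash
python3 -m crank '{"rotation":[[0,0,0],[0,0,0],[0,0,0],[0,0,0],[0,0,0],[0,0,0],[0,0,0],[0,0,0]],"linear":[[0,0,0.01],[0,0,0],[0,0,0],[0,0,0],[0,0,0],[0,0,0],[0,0,0],[0,0,0]],"grip":[255,255,255,255,255,255,255,255]}'
python3 d.py .4799 -.1770 .173 79.7
python3 -m crank '{"rotation":[[0,0,0],[0,0,0],[0,0,0],[0,0,0],[0,0,0],[0,0,0],[0,0,0],[0,0,0]],"linear":[[0,0,0.01],[0,0,0],[0,0,0],[0,0,0],[0,0,0],[0,0,0],[0,0,0],[0,0,0]],"grip":[255,255,255,255,255,255,255,255]}'
python3 d.py .4799 -.1770 .173 79.7
```

```text
t: 16.05
eef_pos: [0.4796, -0.1775, 0.1728]
tool_rot: [0.09, 0.996, -0.0, 0.0]
ft_force: [-1.5, 0.8, 5.6]
opening: 0.0072
grasp_force: 61.5
t 16.05 pos [ 0.4796 -0.1775  0.1728] yaw 79.68 tilt [ 6.e-04 -2.e-04 -1.e+00] F [-1.54  0.82  5.65] T [ 0.1   0.28 -0.02] open 0.0072 61.47232532501221
lin [-0.002  0.005 -0.002] rot [-0.  0. -0.]
t: 16.85
eef_pos: [0.4797, -0.1776, 0.1728]
tool_rot: [0.09, 0.996, -0.0, 0.001]
ft_force: [-2.4, 1.5, 11.4]
opening: 0.0067
grasp_force: 62.9
t 16.85 pos [ 0.4797 -0.1776  0.1728] yaw 79.68 tilt [ 1.2e-03 -4.0e-04 -1.0e+00] F [-2.43  1.55 11.36] T [0.21 0.69 0.03] open 0.0067 62.851760387420654
lin [-0.001  0.006 -0.002] rot [-0.     0.001 -0.   ]
```

It has come to a hard stop at TCP z 0.1728, with 11 N. I'll let it rest for one call and look.

```bash
python3 -m crank '{"rotation":[[0,0,0],[0,0,0],[0,0,0],[0,0,0],[0,0,0],[0,0,0],[0,0,0],[0,0,0]],"linear":[[0,0,0],[0,0,0],[0,0,0],[0,0,0],[0,0,0],[0,0,0],[0,0,0],[0,0,0]],"grip":[255,255,255,255,255,255,255,255]}'
python3 d.py .4799 -.1770 .173 79.7
python3 - <<'E'
from h import *
S=Cam('side');a=S.crop(265,245,90,110,5);cv2.imwrite('pics/f1.png',a)
u=np.radians(-10.3);X=np.array([np.cos(u),np.sin(u)]);Y=np.array([-np.sin(u),np.cos(u)]);c=np.array([.4805,-.1775]);f=lambda a,b,z:[*(c+a*X+b*Y),z]
print(S.proj([f(-.013,-.013,.072),f(.013,-.013,.072),f(-.032,.004,.19),f(.032,.004,.19)]).round(1).tolist())
print(S.im[310:322,309].max(1).tolist(),S.im[262:274,294,0].tolist())
E
```

```text
t: 17.65
eef_pos: [0.4797, -0.1775, 0.1727]
tool_rot: [0.09, 0.996, -0.0, 0.001]
ft_force: [-3.6, 0.1, 11.8]
opening: 0.0076
grasp_force: 62.9
t 17.65 pos [ 0.4797 -0.1775  0.1727] yaw 79.68 tilt [ 1.2e-03 -4.0e-04 -1.0e+00] F [-3.57  0.14 11.79] T [0.21 0.71 0.03] open 0.0076 62.85082697868347
lin [-0.001  0.006 -0.003] rot [-0.     0.001 -0.   ]
[[301.8, 314.6], [316.3, 314.6], [288.4, 266.7], [327.7, 266.7]]
[42, 19, 15, 23, 96, 188, 191, 188, 169, 136, 149, 151] [208, 229, 230, 230, 231, 238, 238, 235, 215, 107, 92, 96]
```

View pics/f1.png

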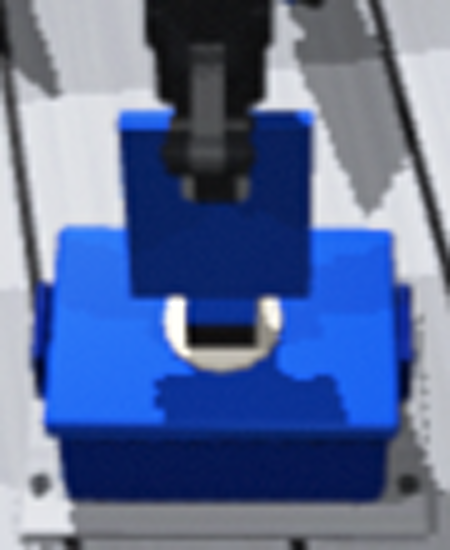

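The foot sits flush on the white seat: its lower edge is at row 314.1, and flush predicts 314.6. It is upright and parallel to the tin's long sides. I'll trim the push slightly toward 10 N and hand in.

```bash
python3 -m crank '{"rotation":[[0,0,0],[0,0,0],[0,0,0],[0,0,0],[0,0,0],[0,0,0],[0,0,0],[0,0,0]],"linear":[[0,0,-0.002],[0,0,0],[0,0,0],[0,0,0],[0,0,0],[0,0,0],[0,0,0],[0,0,0]],"grip":[255,255,255,255,255,255,255,255]}'
python3 -c "
from station import robot
print(robot.sign_off())"
```

```text
t: 18.5
eef_pos: [0.4797, -0.1775, 0.1728]
tool_rot: [0.09, 0.996, -0.0, 0.001]
ft_force: [-2.4, 0.1, 10.4]
opening: 0.0069
grasp_force: 62.6
the job is handed in; nothing more can be done
None
```

The blue tag is snapped onto the tin's stud, flush on the white seat, upright and parallel to the tin's long sides; I handed the job in at 18.5 s, with the arm still gripping and pressing at about 10.4 N.

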